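Clip the glued half sole

ROBOT

A 7-joint arm with a two-finger parallel gripper is mounted at the origin on the work surface. World frame = base frame: x ahead of the robot, y to its left, z up, the work surface at z = 0. Lengths are in mm, angles in rad, forces in N, time in s.
With the tool pointing down it reaches from about 425 to 875 mm from the base axis. Payload 9.9 kg.
Tool frame: the origin (TCP) lies at the centre of the arm's flange, where the gripper is bolted on; the fingertips stand 173 mm ahead of it and the grasp point (between the pads) lies 155 mm ahead of it; z points along the fingers, y is the line along which they close (so a half turn about z gives the same grasp; the last joint's range is limited). The gripper opens to 85 mm and grips with 20 to 120 N. Pads are 22 mm wide; open, the fingers measure 114 mm over their backs; the gripper's body (76 mm by 85 mm) begins 54 mm behind the grasp point. The pads swing forward as they close: fully open they stand 13 mm farther back than shut.
Start: joints at [1.163, 0.576, 0.025, 1.437, -0.015, 1.129, -0.057], TCP at [214.771, -639.928, 404.689] pointing down, gripper open.
Joint ranges: [-2.76, 2.76], [-0.34, 2.15], [-1.52, 1.57], [0.19, 2.46], [-1.09, 4.23], [0.17, 1.99], [-2.82, 2.82]. Speed limits (rad/s): [2.22, 2.22, 3.01, 3.01, 3.14, 3.14, 3.14].

INTERFACE

Orientations are given as a unit quaternion [w, x, y, z].
In Python, from cell import arm gives the robot as it stands.
- The arm moves only by the tool play_rows, never from a script. Its argument "targets" is a list of rows, each a list of 3 entries, a list of its own where there are three numbers: the closure, from -1 (fully open) to 1 (shut), then the shift along the tool's x, y, z normalised to -1 to 1, where 1 is 0.03 m, then the turn, a rotation vector about the tool's x, y, z normalised to -1 to 1, where 1 is 0.1 rad. In form: [[hand, [x, y, z], [rx, ry, rz]], ...]. A call has exactly 5 rows; each row shifts and turns the commanded pose from where the row before left it, along the tool's axes as they then stand; what a row does not reach is not made up. A row lasts 1/8 s, in which the tool goes at most 62.5 mm and 10.7 degrees, less where a joint would pass 70% of its speed; a pose out of reach is approached as far as the arm can. A call with a number of a shift or a turn outside -1 to 1 is refused whole. A call with a gripper value outside its range is refused whole. The fingers move at their own pace and stop on an object; "squeeze" is the grip in N (left out, the last holds). Time passes only in rows, so rows that do not move let the fingers close, or fill a call up. It gives the time, the measured TCP pose, the force, the opening and the grip force at its end, in the units of the state.
- arm.sense(): the state, without advancing time (a new reading comes with each control period).
- arm.capture(name): name is "side" or "top"; returns the picture (384x512x3 uint8, blue, green, red); there is no depth.
- arm.get_calibration(name): a dict with "fx", "fy", "cx", "cy" (pixels), "rvec" (rotation vector, rad) and "tvec" (3), from world to camera coordinates, as OpenCV has them. Camera axes: x right, y down, z forward; pixel columns grow to the right and rows downward; lengths in mm; the calibration is good to about 2 mm. A picture is of the moment at which its call begins. get_calibration takes no time and is no camera call.
- arm.sign_off(): hands the job in; it is judged then, once.
The state is a dict: "time": time; "joint_pos": joint angles; "joint_velocities": joint speeds; "effort": joint torques, N m; "tool_pos": TCP position; "orientation": TCP orientation; "force": force on the tool from outside, world axes, zero at the start; "moment": the same for the moment, N m; "width": opening from 0.0 (shut) to 1.0 (fully open); "finger_force": force on a finger pad.
Only numpy, scipy, OpenCV 4.12 (cv2) and the standard library are available. Lean on these libraries where they do the work, as an engineer would, in place of code of your own. Each camera call takes 0.05 s, during which the arm holds its last target. There are 200 camera calls.

TASK

The two glued layers of the half sole standing in the wooden frame need clamping. First take away the steel rasp that was left lying over the frame and lay it flat on the green mat without dropping it; then take the orange spring clip off its parking board and clip it upright onto the sole's top edge at the white chalk mark, one jaw on each side. Leave the other things where they are.

Things in the scene. Friction and masses are not known exactly. Their poses are not given: they have to be found in the camera images.
- frame: fixed wooden frame: foot 220 (x) x 90 (y) x 14 mm thick, and at each end (x = +-100 mm) a post 20 (x) x 50 (y) mm whose top is 106 mm above the table; origin centre of underside, x along the sole, z up
- sole: half sole of a shoe, fixed on edge in the frame between the posts: 140 mm long along x (from -75 to +65), 8 mm thick along y (tan layer and black layer, 4 mm each), top edge 92 mm above the table, straight from x = -75 to +25 and rounded down beyond; below 30 mm it is held between two dark strips. Origin and axes are the frame's
- sole_mark (a point): middle of the white chalk mark (20 mm long) on the sole's top edge, 20 mm towards -x of the frame's centre; at the height of the edge, x along the edge, y across the 8 mm thickness, z up
- rasp: loose flat steel rasp, 230 (x) x 28 (y, the last 20 mm at each end 22) x 8 mm thick (z), 0.33 kg, lying on the frame's two posts just over the sole's edge (14 mm between the edge and the rasp); origin centre of underside
- mat: fixed green mat 220 (x) x 150 (y) x 4 mm thick; origin centre of underside
- park: fixed parking board: foot 120 x 70 x 12 mm with an upright plywood board 110 long (x) x 8 mm thick (y), top edge 80 mm above the table; origin centre of underside
- clip: orange spring clip, 24 mm wide (x), 0.06 kg, astride the parking board's top edge like a clothes peg, jaws down, wings up. Origin on its pivot, 6 mm above the edge it sits on (a barrel of 6 mm radius rests on the edge), z up. Jaws reach 30 mm below the pivot, rubber pads on the last 14 mm. Wings spread like a V along y: outside width 20 mm at the pivot, 46 mm at the tips, 42 mm above it
- clip_mouth (a point): point midway between the clip's rubber pads when they hold an 8 mm board, 23 mm below the pivot
- clip_jaw (a joint): clip opening in rad: 0 when the jaws hold an 8 mm board, -0.12 shut on nothing, 0.6 fully open (stop); sprung to close. Squeezing the wings along y about 30 mm above the pivot (some 7 N) until they stand parallel, about 20 mm over the outsides, opens the jaws to 25 mm at the tips; keep squeezing to carry the clip
- cream_jar: glass jar of black shoe cream with a dark lid, 68 mm across, 85 mm tall, origin centre of underside; a bystander
- sanding_block: cork sanding block 100 x 60 x 30 mm with a stick of chalk on top (40 mm in all), origin centre of underside; a bystander
- hammer: hammer lying on the table, 260 mm long along its x; a bystander
- glue_tin: round tin with a yellow label, 74 mm across, 100 mm tall, origin centre of underside; a bystander
- brush: brush lying on the table, 200 mm long along its x; a bystander
There are look-alikes about, which are no part of the job. Leave any blue look-alike of the park alone.

How it is judged (in metres and radians):
On the way, in this order (a step that is already met when the one before it is completed fails the run):
1. the rasp lies released on the green mat (x of rasp in the frame of mat between -0.11 and 0.11 m and y of rasp in the frame of mat between -0.075 and 0.075 m and z of rasp in the frame of mat below 0.012 m and angle between rasp's own z axis and vertical below 0.15 rad and contact force between the fingers and rasp below 0.1 N and linear speed of rasp below 0.03 m/s), for 0.2 s.
2. the clip is off its parking board, in the gripper, jaws open (value of joint clip_jaw above 0.2 rad and contact force between the fingers and clip above 1 N and contact force between clip and park below 0.1 N), for 0.1 s.
3. the clip grips the sole at the chalk mark and is released (x of clip_mouth in the frame of sole_mark between -0.025 and 0.025 m and y of clip_mouth in the frame of sole_mark between -0.007 and 0.007 m and z of clip_mouth in the frame of sole_mark between -0.024 and -0.004 m and angle between clip's own z axis and vertical below 0.4 rad and angle between the x axis of clip and the x axis of sole_mark, either way round below 0.4 rad and contact force between clip and sole above 1 N and value of joint clip_jaw below 0.12 rad and contact force between the fingers and clip below 0.1 N and linear speed of clip below 0.03 m/s), for 0.2 s.
At the end, for the whole second after the job is handed in: Rasp flat (0.15 rad) on the mat, its middle over the mat; clip released on the sole's top edge within 25 mm of the chalk mark's middle, upright and square within 0.4 rad, a pad each side, pad centres 4 to 24 mm below the edge, pressing over 1 N; both at rest (all of step 1 and all of step 3); the robot touches nothing.
It fails at once if the rasp is dropped (faster than 0.6 m/s out of the fingers) (linear speed of rasp above 0.6 m/s and contact force between the fingers and rasp below 0.01 N).
It fails at once if another thing on the table is moved by more than 40 mm (distance of any of cream_jar, sanding_block, hammer, glue_tin, brush from where it was at the start of the episode above 0.04 m).
It also fails if it takes over 54 s, if anything falls off the work surface, if the arm or the gripper's body presses on something with over 40 N, if the wrist force passes 120 N, or if a joint passes its speed limit or range.

## Working session

There is one attempt and no reset: what is moved stays moved. The work goes in short steps, Python scripts to look and compute and a tool call to move; the robot and the scene stay as the last step left them, time stands still between calls to the robot, and variables do not carry over. Pictures are saved under pics/ and viewed, at most 10 in all, crops included, and the job is handed in when it is done.

Besides the shell and the picture viewer there is one more tool, called after "Request:" as a command line: name --argument value ..., lists and objects as JSON in quotes. play_rows: Moves the arm, as the interface text tells. Scaled input: -1 to 1 covers 0.03 m each way for a shift and 0.1 rad each way for a turn. Its arguments: {"type":"object","properties":{"targets":{"type":"array"},"squeeze":{"type":"number"}},"required":["targets"]}

```bash
mkdir -p pics; ls; python3 - <<'E'
from cell import arm
import cv2
for n in("top","side"):
    cv2.imwrite(f"pics/{n}0.png",arm.capture(n)); print(n,arm.get_calibration(n))
print(arm.sense())
E
```

```text
pics
top {'fx': 442.5423270880092, 'fy': 442.5423270880092, 'cx': 252.47981652332194, 'cy': 191.72255355913197, 'rvec': array([ 2.1751515 , -2.12180432,  0.13024983]), 'tvec': array([  -6.29653791,  553.13873897, 1309.27808441])}
side {'fx': 365.4325965817612, 'fy': 365.4325965817612, 'cx': 255.14615964945185, 'cy': 191.27026261325074, 'rvec': array([ 0.8816355 , -2.42287169,  1.23337855]), 'tvec': array([413.89329828, 297.41033464, 666.53640149])}
{'time': 0.1, 'joint_pos': array([ 1.16320913,  0.57646617,  0.02486223,  1.43782304, -0.01500941,
        1.12902364, -0.05650868]), 'joint_velocities': array([-0.00110595, -0.00342168, -0.00047425,  0.00045488,  0.00162842,
       -0.00134474, -0.00137051]), 'effort': array([ 4.87309269e-03, -7.67319632e+01,  2.25739025e+00, -2.86612612e+01,
        1.57528737e-02,  8.57583596e-03,  8.79578117e-07]), 'tool_pos': array([ 214.72400981, -639.77919354,  403.91717931]), 'orientation': array([-7.50302074e-04,  9.86922949e-01,  1.61190894e-01, -1.62463164e-04]), 'force': array([ 0.39535343, -0.493525  , -0.52717216]), 'moment': array([-0.01360455,  0.02094968, -0.03099915]), 'finger_force': 0.0, 'width': 1.0006883010191974}
```

View pics/top0.png

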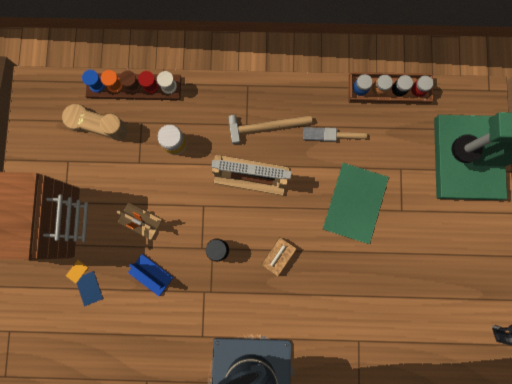

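View pics/side0.png

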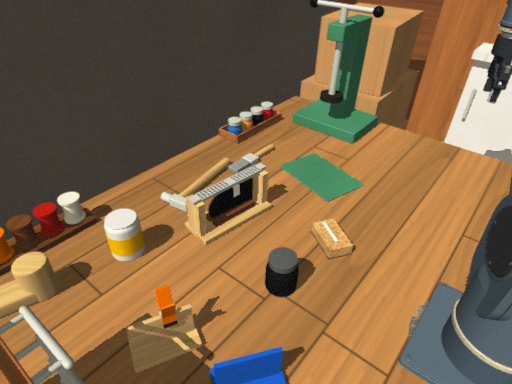

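The top view shows the rasp over the frame near (251,170), the mat near (356,203), the clip on the tan park near (138,220), and the blue look-alike at (150,275). I'll enlarge those areas.

```bash
cat > h.py <<'E'
import numpy as np, cv2
from cell import arm
from scipy.spatial.transform import Rotation as R
def cal(n):
    c=arm.get_calibration(n); K=np.array([[c['fx'],0,c['cx']],[0,c['fy'],c['cy']],[0,0,1.]])
    return K,np.array(c['rvec']),np.array(c['tvec'])
def proj(n,P):
    K,r,t=cal(n); return cv2.projectPoints(np.asarray(P,float).reshape(-1,3),r,t,K,None)[0].reshape(-1,2)
def ray(n,uv,z):
    K,r,t=cal(n); M=cv2.Rodrigues(r)[0]; uv=np.asarray(uv,float).reshape(-1,2)
    d=(np.linalg.inv(K)@np.c_[uv,np.ones(len(uv))].T).T@M; c=-M.T@t
    return c+d*((z-c[2])/d[:,2])[:,None]
def crop(n,img,x0,y0,w,h,s):
    return cv2.resize(img[y0:y0+h,x0:x0+w],None,fx=s,fy=s,interpolation=cv2.INTER_CUBIC)
E
python3 - <<'E'
from h import *
t=cv2.imread('pics/top0.png');s=cv2.imread('pics/side0.png')
o=np.zeros((600,800,3),np.uint8)
a=crop('',t,205,145,96,60,4.0);o[:240,:384]=a
b=crop('',t,110,195,66,50,6);o[:300,400:796]=b
c=crop('',s,160,150,130,95,3);o[310:595,:390]=c
d=crop('',s,120,280,98,72,4);o[310:598,400:792]=d
cv2.imwrite('pics/crops.png',o)
# green mat corners
hsv=cv2.cvtColor(t,cv2.COLOR_BGR2HSV); m=cv2.inRange(hsv,(55,80,30),(90,255,255)); m[:,:300]=0;m[:,420:]=0
cs=max(cv2.findContours(m,0,2)[0],key=cv2.contourArea); bx=cv2.boxPoints(cv2.minAreaRect(cs)); print(bx, ray('top',bx,4))
m=cv2.inRange(hsv,(5,200,180),(14,255,255)); m[:190]=0; m[245:]=0;print(np.argwhere(m)[:,::-1].tolist()[:60])
E
```

```text
[[322.6147  229.28441]
 [342.45874 163.13762]
 [388.5138  176.95412]
 [368.66974 243.1009 ]] [[ 446.13016524 -210.8000417     4.        ]
 [ 654.63277837 -271.96341817    4.        ]
 [ 614.15796823 -415.31095972    4.        ]
 [ 407.4583332  -351.72082218    4.        ]]
[[134, 213], [136, 214], [138, 215], [127, 225], [129, 226], [131, 227]]
```

View pics/crops.png

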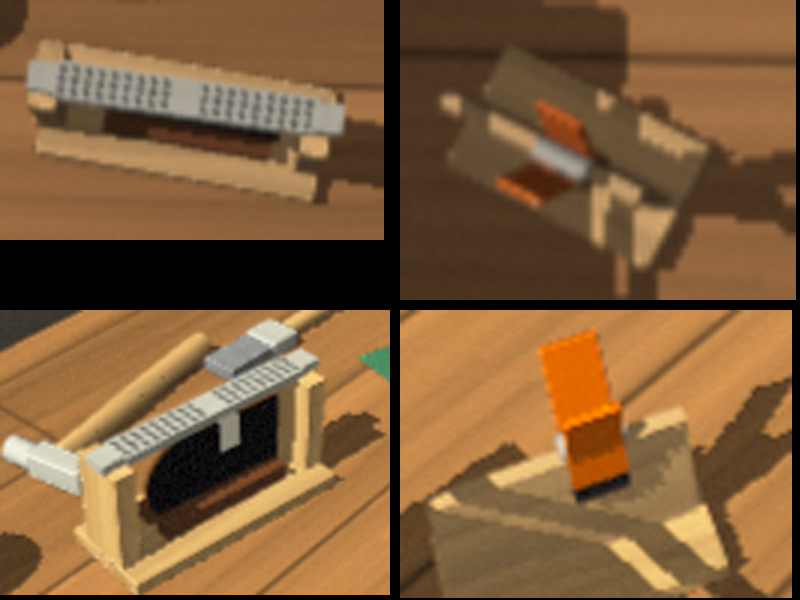

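```bash
cat >> h.py <<'E'
def box(x0,x1,y0,y1,z0,z1):
    return np.array([[x,y,z] for x in(x0,x1) for y in(y0,y1) for z in(z0,z1)],float)
EDG=[(0,1),(2,3),(4,5),(6,7),(0,2),(1,3),(4,6),(5,7),(0,4),(1,5),(2,6),(3,7)]
def W(p,P):
    P=np.asarray(P,float); c,s=np.cos(p[2]),np.sin(p[2]); return np.c_[P[:,0]*c-P[:,1]*s+p[0],P[:,0]*s+P[:,1]*c+p[1],P[:,2]]
def overlay(n,img,items,x0,y0,w,h,s):
    o=crop(n,img,x0,y0,w,h,s)
    for p,b,col in items:
        q=((proj(n,W(p,b))-[x0,y0]+.5)*s).astype(int)
        for i,j in EDG: cv2.line(o,tuple(map(int,q[i])),tuple(map(int,q[j])),col,1)
    return o
FR=[box(-110,110,-45,45,0,14),box(-110,-90,-25,25,14,106),box(90,110,-25,25,14,106)]
PK=[box(-60,60,-35,35,0,12),box(-55,55,-4,4,12,80)]
E
cat > fit.py <<'E'
from h import *
from scipy.optimize import least_squares
K,r,t=cal('side');print('sidecam',-cv2.Rodrigues(r)[0].T@t);K,r,t=cal('top');print('topcam',-cv2.Rodrigues(r)[0].T@t)
T=lambda x,y:(205+x/4,145+y/4); S=lambda x,y:(160+x/3,150+(y-310)/3)
T2=lambda x,y:(110+(x-400)/6,195+y/6); S2=lambda x,y:(120+(x-400)/4,280+(y-310)/4)
def fit(cl,p0):
    f=lambda p:np.concatenate([(proj(n,W(p,[P]))[0]-uv) for n,uv,P in cl])
    s=least_squares(f,p0,x_scale=[100,100,1],loss='soft_l1');print(s.x,np.round(s.fun.reshape(-1,2),1).tolist());return s.x
ra=ray('top',[T(29,75),T(341,118)],114);print('rasp ends',ra,np.linalg.norm(ra[0]-ra[1]))
fr=fit([('top',T(38,150),(110,45,0)),('top',T(315,200),(-110,45,0)),('side',S(135,592),(110,45,0)),('side',S(337,478),(-110,45,0)),('side',S(75,535),(110,-45,0))],[560,0,np.pi/2])
pk=fit([('top',T2(510,48),(-60 and 60,-35,12)),('top',T2(708,150),(-60,-35,12)),('top',T2(645,265),(-60,35,0)),('side',S2(430,505),(55,4,80)),('side',S2(685,412),(-55,-4,80))],[ray('top',[(139,221)],40)[0][0],ray('top',[(139,221)],40)[0][1],1.1])
np.savez('p.npz',fr=fr,pk=pk)
print('barrel',ray('top',[T2(562,160)],90))
t=cv2.imread('pics/top0.png');s=cv2.imread('pics/side0.png')
o=np.zeros((600,800,3),np.uint8)
rp=[*(ra.mean(0)[:2]),np.arctan2(*(ra[0]-ra[1])[1::-1])];print('rasp',rp)
I=[(fr,b,(255,0,0)) for b in FR]+[(rp,box(-115,115,-14,14,106,114),(0,0,255))]; J=[(pk,b,(255,0,0)) for b in PK]
o[:240,:384]=overlay('top',t,I,205,145,96,60,4)
o[:300,400:796]=overlay('top',t,J,110,195,66,50,6)
o[310:595,:390]=overlay('side',s,I,160,150,130,95,3)
o[310:598,400:792]=overlay('side',s,J,120,280,98,96,3)[:288,:392] if 0 else cv2.copyMakeBorder(overlay('side',s,J,110,280,110,96,3),0,0,0,62,0)
cv2.imwrite('pics/ov.png',o)
E
python3 fit.py
```

```text
sidecam [104.7708376  549.14163721 625.69791266]
topcam [ 377.02905069   -8.58967904 1370.39648482]
rasp ends [[ 621.5878434   124.82440235  114.        ]
 [ 595.47166346 -100.84496043  114.        ]] 227.1755183860455
[611.32066378  12.17518458   1.4149687 ] [[-0.1, 0.1], [-0.1, 0.1], [0.6, -0.2], [-0.6, 0.6], [-0.1, -0.4]]
[456.52589673 354.27725604   1.08884018] [[-0.1, -1.1], [0.3, 0.7], [0.0, 1.6], [-0.3, 0.5], [-0.1, -1.2]]
barrel [[450.38533016 339.28801252  90.        ]]
rasp [np.float64(608.5297534301885), np.float64(11.989720958888576), np.float64(1.4555812292568)]
```

View pics/ov.png

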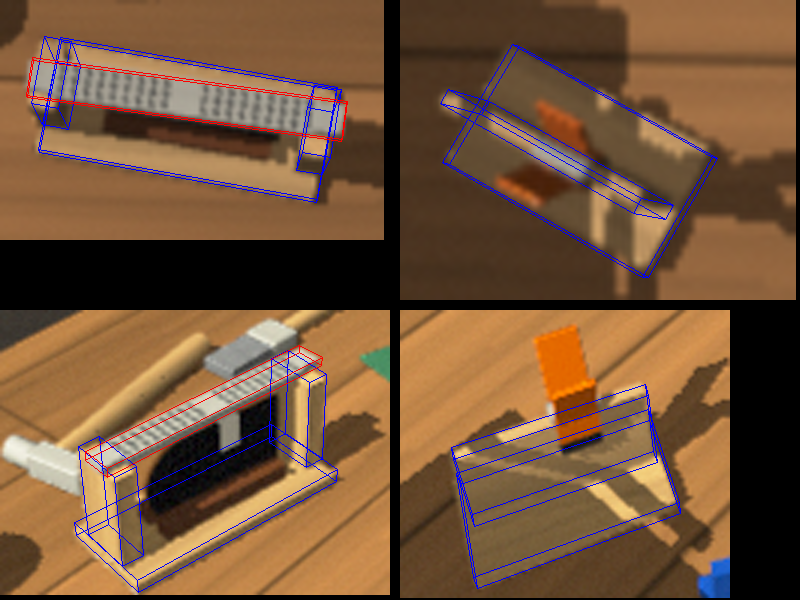

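The wireframe lines up within about a pixel in both views: frame at (611,12) with yaw 1.415, rasp at (608,12) with yaw 1.456, park at (456,354) with yaw 1.089. Next I'll plan the approach to the rasp.

```bash
cat >> h.py <<'E'
def plan(goal,yaw,n,hand=-1):
    """goal TCP, tool-x yaw (down-pointing); prints n rows in tool units"""
    s=arm.sense(); q=s['orientation']; T=R.from_quat(q[[1,2,3,0]]); p=s['tool_pos']
    G=R.from_matrix(np.array([[np.cos(yaw),np.sin(yaw),0],[np.sin(yaw),-np.cos(yaw),0],[0,0,-1]]).reshape(3,3))
    rv=(T.inv()*G).as_rotvec(); d=(np.array(goal)-p)/n
    print('t',round(s['time'],2),'pos',p.round(1),'rv',rv.round(3),'step max',np.abs(d).max().round(1),'w',round(float(s['width']),3),'ff',round(float(s['finger_force']),1),'F',s['force'].round(1))
    for i in range(n):
        Ti=T*R.from_rotvec(rv*i/n); print([hand,(Ti.inv().apply(d)/30).round(2).tolist(),(rv/n/.1).round(2).tolist()],end=',\n' if i%5==4 else ', ')
E
python3 -c "
from h import *
plan([608.5,12,390],1.456,30)"
```

```text
t 0.1 pos [ 214.7 -639.8  403.9] rv [-1.000e-03 -1.000e-03 -1.132e+00] step max 21.7 w 1.001 ff 0.0 F [ 0.4 -0.5 -0.5]
[-1, [0.65, -0.55, 0.02], [-0.0, -0.0, -0.38]], [-1, [0.67, -0.52, 0.02], [-0.0, -0.0, -0.38]], [-1, [0.68, -0.5, 0.02], [-0.0, -0.0, -0.38]], [-1, [0.7, -0.47, 0.02], [-0.0, -0.0, -0.38]], [-1, [0.72, -0.44, 0.02], [-0.0, -0.0, -0.38]],
[-1, [0.74, -0.42, 0.02], [-0.0, -0.0, -0.38]], [-1, [0.75, -0.39, 0.02], [-0.0, -0.0, -0.38]], [-1, [0.77, -0.36, 0.02], [-0.0, -0.0, -0.38]], [-1, [0.78, -0.33, 0.02], [-0.0, -0.0, -0.38]], [-1, [0.79, -0.3, 0.02], [-0.0, -0.0, -0.38]],
[-1, [0.8, -0.27, 0.02], [-0.0, -0.0, -0.38]], [-1, [0.81, -0.24, 0.02], [-0.0, -0.0, -0.38]], [-1, [0.82, -0.21, 0.02], [-0.0, -0.0, -0.38]], [-1, [0.83, -0.18, 0.02], [-0.0, -0.0, -0.38]], [-1, [0.83, -0.15, 0.02], [-0.0, -0.0, -0.38]],
[-1, [0.84, -0.12, 0.02], [-0.0, -0.0, -0.38]], [-1, [0.84, -0.08, 0.02], [-0.0, -0.0, -0.38]], [-1, [0.84, -0.05, 0.02], [-0.0, -0.0, -0.38]], [-1, [0.85, -0.02, 0.02], [-0.0, -0.0, -0.38]], [-1, [0.85, 0.01, 0.02], [-0.0, -0.0, -0.38]],
[-1, [0.84, 0.04, 0.02], [-0.0, -0.0, -0.38]], [-1, [0.84, 0.08, 0.02], [-0.0, -0.0, -0.38]], [-1, [0.84, 0.11, 0.02], [-0.0, -0.0, -0.38]], [-1, [0.83, 0.14, 0.02], [-0.0, -0.0, -0.38]], [-1, [0.83, 0.17, 0.02], [-0.0, -0.0, -0.38]],
[-1, [0.82, 0.2, 0.02], [-0.0, -0.0, -0.38]], [-1, [0.81, 0.23, 0.02], [-0.0, -0.0, -0.38]], [-1, [0.8, 0.26, 0.02], [-0.0, -0.0, -0.38]], [-1, [0.79, 0.29, 0.02], [-0.0, -0.0, -0.38]], [-1, [0.78, 0.32, 0.02], [-0.0, -0.0, -0.38]],
```

Request:
play_rows --targets '[[-1, [0.65, -0.55, 0.02], [0, 0, -0.38]], [-1, [0.67, -0.52, 0.02], [0, 0, -0.38]], [-1, [0.68, -0.5, 0.02], [0, 0, -0.38]], [-1, [0.7, -0.47, 0.02], [0, 0, -0.38]], [-1, [0.72, -0.44, 0.02], [0, 0, -0.38]]]' --squeeze 60

```text
time: 0.72
tool_pos: [280.9, -530.4, 401.4]
orientation: [-0.0, 0.967, 0.255, -0.0]
force: [1.2, -0.7, -0.2]
width: 1.001
finger_force: 0.0
```

Request:
play_rows --targets '[[-1, [0.74, -0.42, 0.02], [0, 0, -0.38]], [-1, [0.75, -0.39, 0.02], [0, 0, -0.38]], [-1, [0.77, -0.36, 0.02], [0, 0, -0.38]], [-1, [0.78, -0.33, 0.02], [0, 0, -0.38]], [-1, [0.79, -0.3, 0.02], [0, 0, -0.38]]]'

```text
time: 1.35
tool_pos: [346.9, -420.9, 398.7]
orientation: [0.0, 0.938, 0.346, 0.0]
force: [0.4, 0.9, 0.2]
width: 1.0
finger_force: 0.0
```

Request:
play_rows --targets '[[-1, [0.8, -0.27, 0.02], [0, 0, -0.38]], [-1, [0.81, -0.24, 0.02], [0, 0, -0.38]], [-1, [0.82, -0.21, 0.02], [0, 0, -0.38]], [-1, [0.83, -0.18, 0.02], [0, 0, -0.38]], [-1, [0.83, -0.15, 0.02], [0, 0, -0.38]]]'

```text
time: 1.98
tool_pos: [412.0, -312.1, 395.7]
orientation: [0.0, 0.901, 0.433, 0.0]
force: [1.0, -0.3, -0.1]
width: 1.004
finger_force: 0.0
```

Request:
play_rows --targets '[[-1, [0.84, -0.12, 0.02], [0, 0, -0.38]], [-1, [0.84, -0.08, 0.02], [0, 0, -0.38]], [-1, [0.84, -0.05, 0.02], [0, 0, -0.38]], [-1, [0.85, -0.02, 0.02], [0, 0, -0.38]], [-1, [0.85, 0.01, 0.02], [0, 0, -0.38]]]'

```text
time: 2.6
tool_pos: [477.1, -203.0, 392.6]
orientation: [0.0, 0.856, 0.517, 0.0]
force: [0.2, -0.4, 0.0]
width: 1.0
finger_force: 0.0
```

Request:
play_rows --targets '[[-1, [0.84, 0.04, 0.02], [0, 0, -0.38]], [-1, [0.84, 0.08, 0.02], [0, 0, -0.38]], [-1, [0.84, 0.11, 0.02], [0, 0, -0.38]], [-1, [0.83, 0.14, 0.02], [0, 0, -0.38]], [-1, [0.83, 0.17, 0.02], [0, 0, -0.38]]]'

```text
time: 3.22
tool_pos: [542.2, -94.4, 389.7]
orientation: [0.0, 0.803, 0.596, 0.0]
force: [-0.0, 0.4, 0.5]
width: 0.998
finger_force: 0.0
```

Request:
play_rows --targets '[[-1, [0.82, 0.2, 0.02], [0, 0, -0.38]], [-1, [0.81, 0.23, 0.02], [0, 0, -0.38]], [-1, [0.8, 0.26, 0.02], [0, 0, -0.38]], [-1, [0.79, 0.29, 0.02], [0, 0, -0.38]], [-1, [0.78, 0.32, 0.02], [0, 0, -0.38]]]'

```text
time: 3.85
tool_pos: [606.8, 14.2, 386.6]
orientation: [-0.0, 0.743, 0.669, -0.0]
force: [0.4, -0.8, 0.4]
width: 1.0
finger_force: 0.0
```

```bash
python3 -c "
from h import *
print(arm.sense()['joint_pos'].round(2))
plan([608.5,12,288],1.456,5)"
```

```text
[ 0.14  0.51 -0.38  1.64  0.21  1.03 -0.41]
t 3.85 pos [606.8  14.2 386.6] rv [-0.   -0.    0.01] step max 19.7 w 1.0 ff 0.0 F [ 0.4 -0.8  0.4]
[-1, [-0.01, 0.01, 0.66], [-0.0, -0.0, 0.02]], [-1, [-0.01, 0.01, 0.66], [-0.0, -0.0, 0.02]], [-1, [-0.01, 0.01, 0.66], [-0.0, -0.0, 0.02]], [-1, [-0.01, 0.01, 0.66], [-0.0, -0.0, 0.02]], [-1, [-0.01, 0.01, 0.66], [-0.0, -0.0, 0.02]],
```

Request:
play_rows --targets '[[-1, [-0.02, 0.02, 0.64], [0, 0, 0.05]], [-1, [-0.02, 0.02, 0.64], [0, 0, 0.05]], [-1, [-0.02, 0.02, 0.64], [0, 0, 0]], [-1, [-0.01, 0, 0.64], [0, 0, 0]], [-1, [0, 0, 0.64], [0, 0, 0]]]'

```text
time: 4.47
tool_pos: [608.0, 11.2, 290.0]
orientation: [-0.0, 0.747, 0.665, 0.0]
force: [0.3, -0.1, -0.2]
width: 0.999
finger_force: 0.0
```

Request:
play_rows --targets '[[-1, [0, 0, 0.2], [0, 0, 0]], [-1, [0, 0, 0.19], [0, 0, 0]], [-0.2, [0, 0, 0], [0, 0, 0]], [0, [0, 0, 0], [0, 0, 0]], [0, [0, 0, 0], [0, 0, 0]]]'

```text
time: 5.1
tool_pos: [607.6, 10.5, 279.5]
orientation: [0.0, 0.747, 0.665, 0.0]
force: [-0.5, 1.6, 0.4]
width: 0.499
finger_force: 0.0
```

```bash
python3 -c "
from h import *
plan([608.5,12,279],1.456,1)
t=arm.capture('top');s=arm.capture('side')
o=np.hstack([crop('',t,200,140,100,75,4),crop('',s,160,130,130,98,3.05)[:300,:396]])
cv2.imwrite('pics/g1.png',o)"
```

```text
t 5.1 pos [607.6  10.5 279.5] rv [ 0.001 -0.    -0.002] step max 1.5 w 0.499 ff 0.0 F [-0.5  1.6  0.4]
[-1, [0.05, 0.02, 0.02], [0.01, -0.0, -0.02]], Traceback (most recent call last):
  File "<string>", line 5, in <module>
    o=np.hstack([crop('',t,200,140,100,75,4),crop('',s,160,130,130,98,3.05)[:300,:396]])
    return _nx.concatenate(arrs, 1, dtype=dtype, casting=casting)
           ~~~~~~~~~~~~~~~^^^^^^^^^^^^^^^^^^^^^^^^^^^^^^^^^^^^^^^
ValueError: all the input array dimensions except for the concatenation axis must match exactly, but along dimension 0, the array at index 0 has size 300 and the array at index 1 has size 299
```

Request:
play_rows --targets '[[1, [0, 0, 0], [0, 0, 0]], [1, [0, 0, 0], [0, 0, 0]], [1, [0, 0, 0], [0, 0, 0]], [1, [0, 0, 0], [0, 0, 0]], [1, [0, 0, 0], [0, 0, 0]]]'

```text
time: 5.82
tool_pos: [607.6, 10.5, 279.6]
orientation: [0.0, 0.747, 0.664, 0.0]
force: [-0.0, -0.2, 4.6]
width: 0.303
finger_force: 59.4
```

Request:
play_rows --targets '[[1, [0, 0, -0.1], [0, 0, 0]], [1, [0, 0, -0.3], [0, 0, 0]], [1, [0, 0, -0.3], [0, 0, 0]], [1, [0, 0, -0.3], [0, 0, 0]], [1, [0, 0, -0.1], [0, 0, 0]]]'

```text
time: 6.45
tool_pos: [607.6, 10.5, 312.9]
orientation: [0.0, 0.747, 0.665, 0.0]
force: [0.7, -0.2, -2.9]
width: 0.302
finger_force: 59.5
```

```bash
python3 -c "
from h import *
t=arm.capture('top');s=arm.capture('side')
o=np.hstack([crop('',t,200,140,100,75,4),crop('',s,160,110,100,75,4)])
cv2.imwrite('pics/g1.png',o)
plan([530,-312,300],1.456,15,1)"
```

```text
t 6.55 pos [607.5  10.5 312.5] rv [ 0.001 -0.    -0.002] step max 21.5 w 0.304 ff 59.5 F [ 1.3  0.9 -3.3]
[1, [-0.73, -0.09, 0.03], [0.0, -0.0, -0.0]], [1, [-0.73, -0.09, 0.03], [0.0, -0.0, -0.0]], [1, [-0.73, -0.09, 0.03], [0.0, -0.0, -0.0]], [1, [-0.73, -0.09, 0.03], [0.0, -0.0, -0.0]], [1, [-0.73, -0.09, 0.03], [0.0, -0.0, -0.0]],
[1, [-0.73, -0.09, 0.03], [0.0, -0.0, -0.0]], [1, [-0.73, -0.09, 0.03], [0.0, -0.0, -0.0]], [1, [-0.73, -0.09, 0.03], [0.0, -0.0, -0.0]], [1, [-0.73, -0.09, 0.03], [0.0, -0.0, -0.0]], [1, [-0.73, -0.09, 0.03], [0.0, -0.0, -0.0]],
[1, [-0.73, -0.09, 0.03], [0.0, -0.0, -0.0]], [1, [-0.73, -0.09, 0.03], [0.0, -0.0, -0.0]], [1, [-0.73, -0.09, 0.03], [0.0, -0.0, -0.0]], [1, [-0.73, -0.09, 0.03], [0.0, -0.0, -0.0]], [1, [-0.73, -0.09, 0.03], [0.0, -0.0, -0.0]],
```

View pics/g1.png

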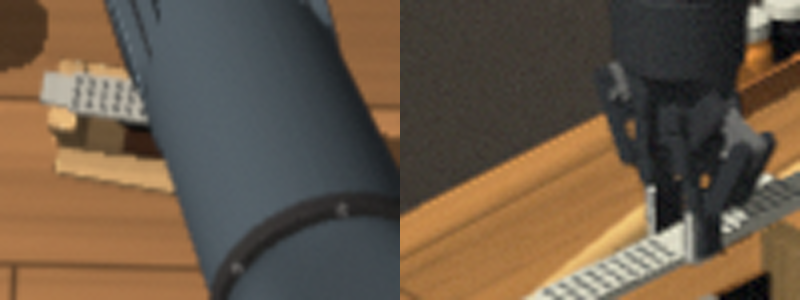

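The rasp is held between the finger pads and lifted clear, with its weight showing on the wrist. Next I'll carry it to the mat.

Request:
play_rows --targets '[[1, [-0.3, -0.04, 0], [0, 0, 0]], [1, [-0.7, -0.09, 0], [0, 0, 0]], [1, [-0.8, -0.09, 0], [0, 0, 0]], [1, [-0.8, -0.09, 0], [0, 0, 0]], [1, [-0.8, -0.09, 0], [0, 0, 0]]]'

```text
time: 7.18
tool_pos: [582.7, -92.1, 311.7]
orientation: [0.0, 0.748, 0.664, -0.001]
force: [0.2, 0.6, -2.5]
width: 0.305
finger_force: 59.5
```

Request:
play_rows --targets '[[1, [-0.8, -0.09, 0], [0, 0, 0]], [1, [-0.8, -0.09, 0], [0, 0, 0]], [1, [-0.8, -0.09, 0], [0, 0, 0]], [1, [-0.8, -0.09, 0], [0, 0, 0]], [1, [-0.8, -0.09, 0], [0, 0, 0]]]'

```text
time: 7.8
tool_pos: [554.9, -209.6, 311.8]
orientation: [-0.0, 0.748, 0.664, -0.001]
force: [-1.0, -0.3, -2.6]
width: 0.302
finger_force: 59.5
```

Request:
play_rows --targets '[[1, [-0.8, -0.09, 0.2], [0, 0, 0]], [1, [-0.8, -0.09, 0.4], [0, 0, 0]], [1, [-0.8, -0.09, 0.5], [0, 0, 0]], [1, [-0.6, -0.09, 0.5], [0, 0, 0]], [1, [-0.3, -0.05, 0.5], [0, 0, 0]]]'

```text
time: 8.43
tool_pos: [531.8, -305.3, 247.5]
orientation: [-0.0, 0.748, 0.664, -0.0]
force: [-0.5, 0.2, -2.4]
width: 0.298
finger_force: 59.5
```

```bash
python3 -c "
from h import *
plan([530,-312,185],1.456,5,1)"
```

```text
t 8.43 pos [ 531.8 -305.3  247.5] rv [-0.001 -0.    -0.003] step max 12.5 w 0.298 ff 59.5 F [-0.5  0.2 -2.4]
[1, [-0.05, -0.01, 0.42], [-0.0, -0.0, -0.01]], [1, [-0.05, -0.01, 0.42], [-0.0, -0.0, -0.01]], [1, [-0.05, -0.01, 0.42], [-0.0, -0.0, -0.01]], [1, [-0.05, -0.01, 0.42], [-0.0, -0.0, -0.01]], [1, [-0.05, -0.01, 0.42], [-0.0, -0.0, -0.01]],
```

Request:
play_rows --targets '[[1, [0, 0, 0.5], [0, 0, 0]], [1, [0, 0, 0.5], [0, 0, 0]], [1, [0, 0, 0.5], [0, 0, 0]], [1, [0, 0, 0.4], [0, 0, 0]], [1, [0, 0, 0.15], [0, 0, 0]]]'

```text
time: 9.05
tool_pos: [532.4, -303.6, 186.6]
orientation: [-0.0, 0.747, 0.665, -0.0]
force: [0.0, -0.2, -2.8]
width: 0.302
finger_force: 59.4
```

Request:
play_rows --targets '[[1, [0, 0, 0.05], [0, 0, 0]], [1, [0, 0, 0.05], [0, 0, 0]], [1, [0, 0, 0.03], [0, 0, 0]], [1, [0, 0, 0], [0, 0, 0]], [1, [0, 0, 0], [0, 0, 0]]]'

```text
time: 9.68
tool_pos: [532.5, -304.0, 183.8]
orientation: [0.0, 0.747, 0.665, 0.0]
force: [0.5, 0.2, -4.0]
width: 0.306
finger_force: 59.4
```

Request:
play_rows --targets '[[1, [0, 0, 0.05], [0, 0, 0]], [1, [0, 0, 0.05], [0, 0, 0]], [1, [0, 0, 0.05], [0, 0, 0]], [1, [0, 0, 0], [0, 0, 0]], [1, [0, 0, 0], [0, 0, 0]]]'

```text
time: 10.3
tool_pos: [532.4, -303.9, 179.1]
orientation: [-0.0, 0.747, 0.665, -0.0]
force: [-0.1, -0.5, -2.4]
width: 0.298
finger_force: 59.4
```

Request:
play_rows --targets '[[1, [0, 0, 0.03], [0, 0, 0]], [1, [0, 0, 0.03], [0, 0, 0]], [1, [0, 0, 0], [0, 0, 0]], [1, [0, 0, 0], [0, 0, 0]], [1, [0, 0, 0], [0, 0, 0]]]'

```text
time: 10.92
tool_pos: [532.5, -303.9, 177.6]
orientation: [0.0, 0.747, 0.665, -0.0]
force: [-1.4, 0.9, 5.5]
width: 0.305
finger_force: 61.7
```

Request:
play_rows --targets '[[0.25, [0, 0, 0], [0, 0, 0]], [0, [0, 0, 0], [0, 0, 0]], [-0.3, [0, 0, 0], [0, 0, 0]], [-0.5, [0, 0, 0], [0, 0, 0]], [-0.5, [0, 0, 0], [0, 0, 0]]]'

```text
time: 11.55
tool_pos: [532.4, -303.9, 177.3]
orientation: [-0.0, 0.747, 0.665, 0.0]
force: [0.0, 0.6, 0.1]
width: 0.747
finger_force: 0.0
```

Request:
play_rows --targets '[[-0.5, [0, 0, -0.2], [0, 0, 0]], [-0.5, [0, 0, -0.8], [0, 0, 0]], [-0.5, [0, 0, -1], [0, 0, 0]], [-0.5, [0, 0, -1], [0, 0, 0]], [-0.5, [0, 0, -1], [0, 0, 0]]]'

```text
time: 12.18
tool_pos: [532.4, -303.9, 298.8]
orientation: [0.0, 0.747, 0.665, 0.0]
force: [0.4, -0.3, 0.5]
width: 0.749
finger_force: 0.0
```

```bash
python3 -c "
from h import *
plan([449.1,340,400],1.089,30,-0.5)"
```

```text
t 12.18 pos [ 532.4 -303.9  298.8] rv [ 0.    -0.     0.365] step max 21.5 w 0.749 ff 0.0 F [ 0.4 -0.3  0.5]
[-0.5, [0.7, -0.18, -0.11], [0.0, -0.0, 0.12]], [-0.5, [0.7, -0.18, -0.11], [0.0, -0.0, 0.12]], [-0.5, [0.7, -0.19, -0.11], [0.0, -0.0, 0.12]], [-0.5, [0.69, -0.2, -0.11], [0.0, -0.0, 0.12]], [-0.5, [0.69, -0.21, -0.11], [0.0, -0.0, 0.12]],
[-0.5, [0.69, -0.22, -0.11], [0.0, -0.0, 0.12]], [-0.5, [0.69, -0.23, -0.11], [0.0, -0.0, 0.12]], [-0.5, [0.68, -0.23, -0.11], [0.0, -0.0, 0.12]], [-0.5, [0.68, -0.24, -0.11], [0.0, -0.0, 0.12]], [-0.5, [0.68, -0.25, -0.11], [0.0, -0.0, 0.12]],
[-0.5, [0.67, -0.26, -0.11], [0.0, -0.0, 0.12]], [-0.5, [0.67, -0.27, -0.11], [0.0, -0.0, 0.12]], [-0.5, [0.67, -0.28, -0.11], [0.0, -0.0, 0.12]], [-0.5, [0.66, -0.28, -0.11], [0.0, -0.0, 0.12]], [-0.5, [0.66, -0.29, -0.11], [0.0, -0.0, 0.12]],
[-0.5, [0.66, -0.3, -0.11], [0.0, -0.0, 0.12]], [-0.5, [0.65, -0.31, -0.11], [0.0, -0.0, 0.12]], [-0.5, [0.65, -0.32, -0.11], [0.0, -0.0, 0.12]], [-0.5, [0.64, -0.32, -0.11], [0.0, -0.0, 0.12]], [-0.5, [0.64, -0.33, -0.11], [0.0, -0.0, 0.12]],
[-0.5, [0.64, -0.34, -0.11], [0.0, -0.0, 0.12]], [-0.5, [0.63, -0.35, -0.11], [0.0, -0.0, 0.12]], [-0.5, [0.63, -0.35, -0.11], [0.0, -0.0, 0.12]], [-0.5, [0.62, -0.36, -0.11], [0.0, -0.0, 0.12]], [-0.5, [0.62, -0.37, -0.11], [0.0, -0.0, 0.12]],
[-0.5, [0.62, -0.38, -0.11], [0.0, -0.0, 0.12]], [-0.5, [0.61, -0.38, -0.11], [0.0, -0.0, 0.12]], [-0.5, [0.61, -0.39, -0.11], [0.0, -0.0, 0.12]], [-0.5, [0.6, -0.4, -0.11], [0.0, -0.0, 0.12]], [-0.5, [0.6, -0.41, -0.11], [0.0, -0.0, 0.12]],
```

```bash
python3 - <<'E'
from h import *
t=arm.capture('top');s=arm.capture('side')
cv2.imwrite('pics/t2.png',t);cv2.imwrite('pics/s2.png',s)
d=np.load('p.npz');fr,pk=d['fr'],d['pk']
o=np.zeros((600,800,3),np.uint8)
# sole box & mark & clip model
F=[(fr,box(-75,65,-4,4,30,92),(255,0,0)),(fr,box(-30,-10,-4,4,91,92),(0,0,255))]
c=[449.1,340,pk[2]]
Cl=[(c,np.array([[x,y,z] for x in(-12,12) for y in(-1,1) for z in(0,1)],float)*0+np.array([[x,yy*(10 if z==0 else 23),86+z*42] for x in(-12,12) for yy in(-1,1) for z in(0,1)],float),(255,0,0))]
o[:300,:396]=overlay('top',t,F,205,143,99,75,4)
o[:300,400:796]=overlay('top',t,Cl,110,195,66,50,6)
o[300:600,:396]=overlay('side',s,F,175,145,99,75,4)
o[300:600,400:600]=overlay('side',s,Cl,140,275,50,75,4)
o[300:600,600:800]=crop('side',s,270,140,100,150,2)
cv2.imwrite('pics/ov2.png',o)
E
```

```text
(no output)
```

View pics/ov2.png

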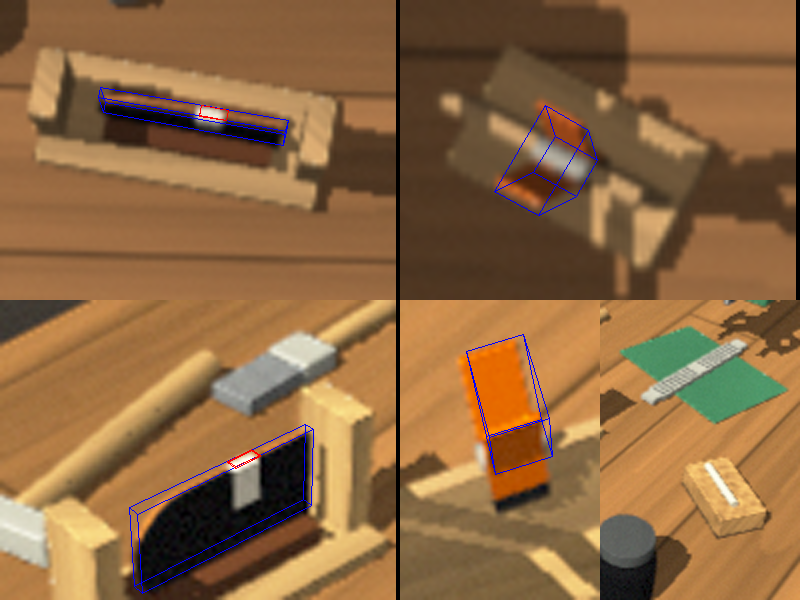

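The rasp lies flat on the mat. The sole and mark model matches both views: mark top at side-crop (243,458), top-crop (213,113). The clip's wing tips are about 1–2 px off my guess, so I'll refine that.

```bash
python3 - <<'E'
from h import *
from scipy.optimize import least_squares
T2=lambda x,y:(110+x/6-.5,195+y/6-.5); S2=lambda x,y:(140+x/4-.5,275+y/4-.5)
cl=[('side',S2(59,52),(12,-23,128)),('side',S2(115,39),(-12,-23,128)),('side',S2(87,139),(12,23,128)),('side',S2(146,120),(-12,23,128)),
('top',T2(97,181),(12,23,128)),('top',T2(138,205),(-12,23,128)),('top',T2(140,103),(12,-23,128)),('top',T2(182,124),(-12,-23,128))]
for sel in(cl,cl[:4],cl[4:]):
    f=lambda p:np.concatenate([proj(n,W(p,[P]))[0]-uv for n,uv,P in sel])
    s=least_squares(f,[449,340,1.09],x_scale=[100,100,1],loss='soft_l1');print(s.x,s.fun.round(1))
d=np.load('p.npz');print('mark',W(d['fr'],[[-20,0,92]]))
E
```

```text
[450.79161548 341.75698757   1.1303549 ] [-0.   0.3  0.1 -1.2 -0.3 -0.1 -0.2 -0.6 -0.8  1.4 -0.2  1.2 -0.1 -0.2
  0.3  0.1]
[450.07418537 342.10389698   1.1304946 ] [ 0.1  0.6  0.2 -0.8 -0.2  0.3 -0.1 -0.2]
[452.56656346 341.35851433   1.12073205] [-0.7  0.7 -0.1  0.6  0.1 -0.8  0.6 -0.5]
mark [[608.21670867  -7.58248387  92.        ]]
```

Request:
play_rows --targets '[[-0.5, [0.7, -0.18, -0.11], [0, 0, 0.12]], [-0.5, [0.7, -0.18, -0.11], [0, 0, 0.12]], [-0.5, [0.7, -0.19, -0.11], [0, 0, 0.12]], [-0.5, [0.69, -0.2, -0.11], [0, 0, 0.12]], [-0.5, [0.69, -0.21, -0.11], [0, 0, 0.12]]]'

```text
time: 12.9
tool_pos: [518.3, -195.8, 313.7]
orientation: [-0.0, 0.767, 0.642, -0.0]
force: [0.1, -0.2, -0.2]
width: 0.748
finger_force: 0.0
```

Request:
play_rows --targets '[[-0.5, [0.69, -0.22, -0.11], [0, 0, 0.12]], [-0.5, [0.69, -0.23, -0.11], [0, 0, 0.12]], [-0.5, [0.68, -0.23, -0.11], [0, 0, 0.12]], [-0.5, [0.68, -0.24, -0.11], [0, 0, 0.12]], [-0.5, [0.68, -0.25, -0.11], [0, 0, 0.12]]]'

```text
time: 13.52
tool_pos: [504.4, -88.2, 330.2]
orientation: [-0.0, 0.786, 0.618, -0.0]
force: [-0.5, -0.7, 0.1]
width: 0.747
finger_force: 0.0
```

Request:
play_rows --targets '[[-0.5, [0.67, -0.26, -0.11], [0, 0, 0.12]], [-0.5, [0.67, -0.27, -0.11], [0, 0, 0.12]], [-0.5, [0.67, -0.28, -0.11], [0, 0, 0.12]], [-0.5, [0.66, -0.28, -0.11], [0, 0, 0.12]], [-0.5, [0.66, -0.29, -0.11], [0, 0, 0.12]]]'

```text
time: 14.15
tool_pos: [490.1, 18.9, 346.8]
orientation: [-0.0, 0.804, 0.595, -0.0]
force: [0.3, -0.2, 0.1]
width: 0.75
finger_force: 0.0
```

Request:
play_rows --targets '[[-1, [0.66, -0.3, -0.11], [0, 0, 0.12]], [-1, [0.65, -0.31, -0.11], [0, 0, 0.12]], [-1, [0.65, -0.32, -0.11], [0, 0, 0.12]], [-1, [0.64, -0.32, -0.11], [0, 0, 0.12]], [-1, [0.64, -0.33, -0.11], [0, 0, 0.12]]]'

```text
time: 14.78
tool_pos: [475.8, 126.1, 363.3]
orientation: [-0.0, 0.822, 0.57, -0.0]
force: [-0.0, -0.0, 0.5]
width: 1.001
finger_force: 0.0
```

Request:
play_rows --targets '[[-1, [0.64, -0.34, -0.11], [0, 0, 0.12]], [-1, [0.63, -0.35, -0.11], [0, 0, 0.12]], [-1, [0.63, -0.35, -0.11], [0, 0, 0.12]], [-1, [0.62, -0.36, -0.11], [0, 0, 0.12]], [-1, [0.62, -0.37, -0.11], [0, 0, 0.12]]]'

```text
time: 15.4
tool_pos: [461.6, 233.2, 379.7]
orientation: [0.0, 0.838, 0.545, -0.0]
force: [1.2, -0.9, -0.7]
width: 1.004
finger_force: 0.0
```

Request:
play_rows --targets '[[-1, [0.62, -0.38, -0.11], [0, 0, 0.12]], [-1, [0.61, -0.38, -0.11], [0, 0, 0.12]], [-1, [0.61, -0.39, -0.11], [0, 0, 0.12]], [-1, [0.6, -0.4, -0.11], [0, 0, 0.12]], [-1, [0.6, -0.41, -0.11], [0, 0, 0.12]]]'

```text
time: 16.02
tool_pos: [447.4, 340.8, 396.1]
orientation: [0.0, 0.854, 0.52, -0.0]
force: [0.7, -0.4, 0.3]
width: 1.003
finger_force: 0.0
```

```bash
python3 -c "
from h import *
plan([450.8,341.8,272],1.115,5,-1)"
```

```text
t 16.02 pos [447.4 340.8 396.1] rv [-0.     0.    -0.022] step max 24.8 w 1.003 ff 0.0 F [ 0.7 -0.4  0.3]
[-1, [0.02, 0.02, 0.83], [-0.0, 0.0, -0.04]], [-1, [0.02, 0.02, 0.83], [-0.0, 0.0, -0.04]], [-1, [0.02, 0.02, 0.83], [-0.0, 0.0, -0.04]], [-1, [0.02, 0.02, 0.83], [-0.0, 0.0, -0.04]], [-1, [0.02, 0.02, 0.83], [-0.0, 0.0, -0.04]],
```

Request:
play_rows --targets '[[-1, [0.03, 0.03, 0.8], [0, 0, -0.1]], [-1, [0.01, 0.03, 0.9], [0, 0, -0.1]], [-1, [0, 0.03, 0.8], [0, 0, 0]], [-1, [0, 0.02, 0.6], [0, 0, 0]], [-1, [0, 0, 0.4], [0, 0, 0]]]'

```text
time: 16.65
tool_pos: [451.0, 339.7, 290.3]
orientation: [0.0, 0.849, 0.529, -0.001]
force: [0.1, -0.3, 0.1]
width: 0.998
finger_force: 0.0
```

Request:
play_rows --targets '[[-1, [0, 0, 0.4], [0, 0, 0]], [-1, [0, 0, 0.24], [0, 0, 0]], [-0.6, [0, 0, 0], [0, 0, 0]], [-0.3, [0, 0, 0], [0, 0, 0]], [-0.1, [0, 0, 0], [0, 0, 0]]]' --squeeze 30

```text
time: 17.27
tool_pos: [451.2, 339.9, 272.6]
orientation: [-0.0, 0.849, 0.529, 0.0]
force: [-0.1, 0.2, -0.4]
width: 0.553
finger_force: 0.0
```

```bash
python3 -c "
from h import *
plan([450.8,341.8,272],1.115,1,-1)
t=arm.capture('top');s=arm.capture('side')
o=np.hstack([crop('',t,105,185,66,50,6),crop('',s,120,245,100,75,4)])
cv2.imwrite('pics/g2.png',o)"
```

```text
t 17.27 pos [451.2 339.9 272.6] rv [ 0.    -0.001 -0.001] step max 1.9 w 0.553 ff 0.0 F [-0.1  0.2 -0.4]
[-1, [0.05, -0.04, 0.02], [0.0, -0.01, -0.01]],
```

View pics/g2.png

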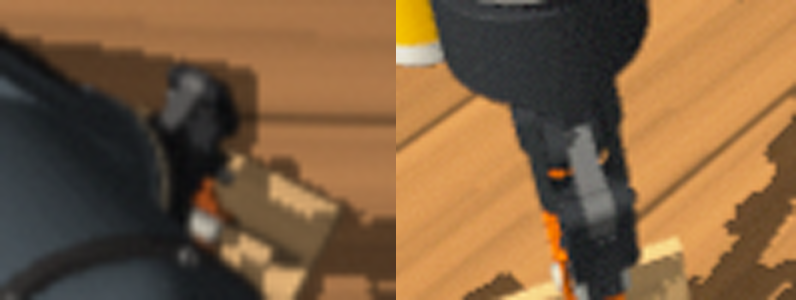

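In the side view the clip's left edge shows about 15 crop px beside the finger, so the fingers sit a few mm too far along the board's -x. I'll shift +4 mm along tool x and squeeze.

Request:
play_rows --targets '[[-0.2, [0.13, 0, 0], [0, 0, 0]], [0.2, [0, 0, 0], [0, 0, 0]], [0.4, [0, 0, 0], [0, 0, 0]], [1, [0, 0, 0], [0, 0, 0]], [1, [0, 0, 0], [0, 0, 0]]]'

```text
time: 18.0
tool_pos: [452.9, 344.4, 273.2]
orientation: [-0.001, 0.849, 0.529, 0.001]
force: [-1.1, 1.4, 9.2]
width: 0.21
finger_force: 31.6
```

Request:
play_rows --targets '[[1, [0, 0, 0], [0, 0, 0]], [1, [0, 0, 0], [0, 0, 0]], [1, [0, 0, 0], [0, 0, 0]], [1, [0, 0, 0], [0, 0, 0]], [1, [0, 0, 0], [0, 0, 0]]]'

```text
time: 18.62
tool_pos: [452.9, 344.4, 273.1]
orientation: [-0.001, 0.849, 0.529, 0.001]
force: [-1.5, 0.3, 8.9]
width: 0.209
finger_force: 31.6
```

Request:
play_rows --targets '[[1, [0, 0, -0.05], [0, 0, 0]], [1, [0, 0, -0.2], [0, 0, 0]], [1, [0, 0, -0.5], [0, 0, 0]], [1, [0, 0, -0.8], [0, 0, 0]], [1, [0, 0, -0.8], [0, 0, 0]]]'

```text
time: 19.25
tool_pos: [452.8, 343.3, 344.2]
orientation: [-0.0, 0.849, 0.529, 0.0]
force: [0.1, 0.7, -0.4]
width: 0.209
finger_force: 30.5
```

```bash
python3 -c "
from h import *
plan([452.9,344.4,370],1.115,1,-1)
t=arm.capture('top');s=arm.capture('side')
o=np.hstack([crop('',t,105,185,66,50,6),crop('',s,120,205,133,150,3)[:450,:399][:300]])
o=crop('',s,100,190,133,150,4)
cv2.imwrite('pics/g3.png',o)"
```

```text
t 19.25 pos [452.8 343.3 344.2] rv [ 0.    -0.    -0.001] step max 25.8 w 0.209 ff 30.5 F [ 0.1  0.7 -0.4]
[-1, [0.03, -0.01, -0.86], [0.0, -0.0, -0.01]],
```

View pics/g3.png

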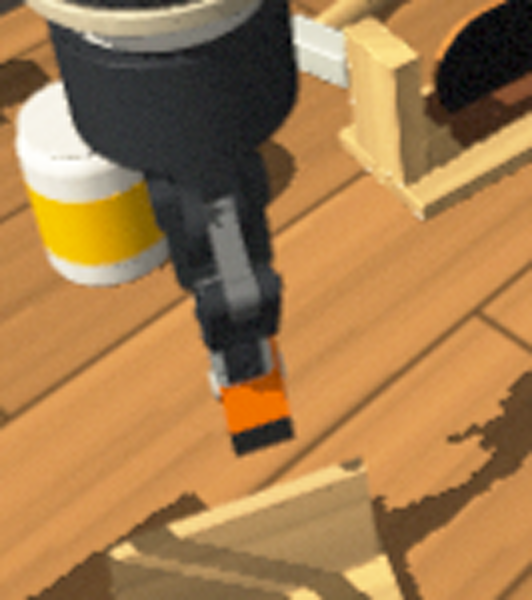

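```bash
python3 -c "
from h import *
c=[452.8,343.3,1.115]
print(proj('side',W(c,[[12,14,127],[-12,14,127]])), 'seen 158.2,303.2 172.8,298.8')
plan([608.2,-7.6,372],1.415,15,1)"
```

```text
[[157.89791104 305.07505662]
 [172.68638191 300.07927603]] seen 158.2,303.2 172.8,298.8
t 19.35 pos [453.3 343.9 345.9] rv [ 0.003 -0.004 -0.301] step max 23.4 w 0.206 ff 30.5 F [ 0.2  0.4 -0.8]
[1, [-0.55, 0.65, -0.06], [0.0, -0.0, -0.2]], [1, [-0.56, 0.64, -0.06], [0.0, -0.0, -0.2]], [1, [-0.57, 0.63, -0.06], [0.0, -0.0, -0.2]], [1, [-0.59, 0.62, -0.06], [0.0, -0.0, -0.2]], [1, [-0.6, 0.61, -0.06], [0.0, -0.0, -0.2]],
[1, [-0.61, 0.6, -0.06], [0.0, -0.0, -0.2]], [1, [-0.62, 0.58, -0.06], [0.0, -0.0, -0.2]], [1, [-0.64, 0.57, -0.06], [0.0, -0.0, -0.2]], [1, [-0.65, 0.56, -0.06], [0.0, -0.0, -0.2]], [1, [-0.66, 0.54, -0.06], [0.0, -0.0, -0.2]],
[1, [-0.67, 0.53, -0.06], [0.0, -0.0, -0.2]], [1, [-0.68, 0.52, -0.06], [0.0, -0.0, -0.2]], [1, [-0.69, 0.5, -0.06], [0.0, -0.0, -0.2]], [1, [-0.7, 0.49, -0.06], [0.0, -0.0, -0.2]], [1, [-0.71, 0.48, -0.06], [0.0, -0.0, -0.2]],
```

The clip is held with its jaws open and centred in the fingers; the jaw tip shows within 2 px of where I predicted. Next I'll carry it to above the mark.

Request:
play_rows --targets '[[1, [-0.3, 0.35, -0.3], [0, 0, -0.2]], [1, [-0.56, 0.64, -0.3], [0, 0, -0.2]], [1, [-0.57, 0.63, -0.2], [0, 0, -0.2]], [1, [-0.59, 0.62, 0], [0, 0, -0.2]], [1, [-0.6, 0.61, 0], [0, 0, -0.2]]]'

```text
time: 19.98
tool_pos: [499.8, 236.1, 366.6]
orientation: [0.0, 0.821, 0.571, -0.0]
force: [0.4, -0.2, 0.5]
width: 0.209
finger_force: 30.5
```

Request:
play_rows --targets '[[1, [-0.61, 0.6, 0], [0, 0, -0.2]], [1, [-0.62, 0.58, 0], [0, 0, -0.2]], [1, [-0.64, 0.57, 0], [0, 0, -0.2]], [1, [-0.65, 0.56, 0], [0, 0, -0.2]], [1, [-0.66, 0.54, 0], [0, 0, -0.2]]]'

```text
time: 20.6
tool_pos: [551.3, 118.7, 366.4]
orientation: [-0.0, 0.792, 0.611, -0.0]
force: [0.5, 0.6, 0.1]
width: 0.208
finger_force: 30.5
```

Request:
play_rows --targets '[[1, [-0.67, 0.53, 0], [0, 0, -0.2]], [1, [-0.68, 0.52, 0], [0, 0, -0.2]], [1, [-0.69, 0.5, 0], [0, 0, -0.2]], [1, [-0.7, 0.49, 0], [0, 0, -0.2]], [1, [-0.5, 0.4, 0], [0, 0, -0.2]]]'

```text
time: 21.22
tool_pos: [601.6, 7.5, 366.4]
orientation: [-0.0, 0.761, 0.649, -0.0]
force: [0.4, 1.1, -0.9]
width: 0.208
finger_force: 30.5
```

```bash
python3 -c "
from h import *
plan([608.2,-7.6,335],1.415,5,1)"
```

```text
t 21.23 pos [601.6   7.5 366.4] rv [-0.001  0.001 -0.002] step max 6.3 w 0.208 ff 30.5 F [ 0.4  1.1 -0.9]
[1, [-0.09, 0.06, 0.21], [-0.0, 0.0, -0.0]], [1, [-0.09, 0.06, 0.21], [-0.0, 0.0, -0.0]], [1, [-0.09, 0.06, 0.21], [-0.0, 0.0, -0.0]], [1, [-0.09, 0.06, 0.21], [-0.0, 0.0, -0.0]], [1, [-0.09, 0.06, 0.21], [-0.0, 0.0, -0.0]],
```

Request:
play_rows --targets '[[1, [-0.2, 0.15, 0.3], [0, 0, 0]], [1, [-0.15, 0.1, 0.3], [0, 0, 0]], [1, [0, 0, 0.3], [0, 0, 0]], [1, [0, 0, 0.1], [0, 0, 0]], [1, [0, 0, 0], [0, 0, 0]]]'

```text
time: 21.85
tool_pos: [607.1, -2.0, 336.4]
orientation: [-0.0, 0.76, 0.65, -0.0]
force: [0.6, -0.0, -0.2]
width: 0.207
finger_force: 30.5
```

```bash
python3 - <<'E'
from h import *
plan([608.2,-7.6,320],1.415,1,1)
p=arm.sense()['tool_pos'];s=arm.capture('side')
fr=np.load('p.npz')['fr'];c=[p[0],p[1],1.415];z=p[2]-187
I=[(fr,box(-75,65,-4,4,30,92),(255,0,0)),(fr,box(-30,-10,-4,4,91,92),(0,0,255)),(c,box(-12,12,-14,14,z-30,z-16),(0,255,0))]
o=np.hstack([crop('',s,190,120,80,110,5),overlay('side',s,I,190,120,80,110,5)])
cv2.imwrite('pics/g4.png',o)
E
```

```text
t 21.85 pos [607.1  -2.  336.4] rv [-0. -0. -0.] step max 16.4 w 0.207 ff 30.5 F [ 0.6 -0.  -0.2]
[1, [-0.18, 0.07, 0.55], [-0.0, -0.0, -0.0]],
```

View pics/g4.png

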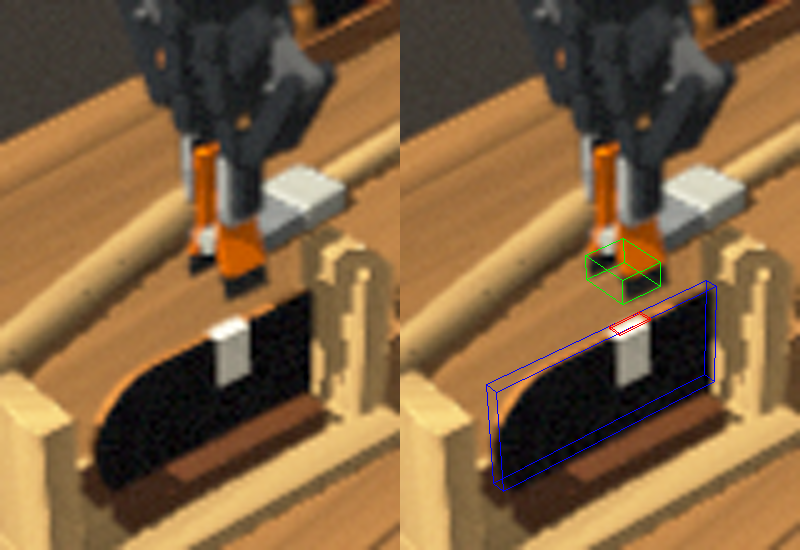

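Jaw tips and mark line up with the model within about 1 px. I'll correct the last few mm sideways, then lower.

Request:
play_rows --targets '[[1, [-0.18, 0.07, 0], [0, 0, 0]], [1, [0, 0, 0.2], [0, 0, 0]], [1, [0, 0, 0.2], [0, 0, 0]], [1, [0, 0, 0.1], [0, 0, 0]], [1, [0, 0, 0], [0, 0, 0]]]'

```text
time: 22.52
tool_pos: [608.4, -8.2, 321.2]
orientation: [-0.0, 0.76, 0.65, -0.0]
force: [0.8, -0.7, 0.0]
width: 0.212
finger_force: 30.5
```

Request:
play_rows --targets '[[1, [0, 0, 0.2], [0, 0, 0]], [1, [0, 0, 0.2], [0, 0, 0]], [1, [0, 0, 0.2], [0, 0, 0]], [1, [0, 0, 0.2], [0, 0, 0]], [1, [0, 0, 0], [0, 0, 0]]]'

```text
time: 23.15
tool_pos: [608.3, -8.3, 297.0]
orientation: [-0.0, 0.76, 0.65, -0.0]
force: [-0.7, -0.2, -0.8]
width: 0.21
finger_force: 30.5
```

Request:
play_rows --targets '[[1, [0, 0, 0.15], [0, 0, 0]], [1, [0, 0, 0.1], [0, 0, 0]], [1, [0, 0, 0.05], [0, 0, 0]], [1, [0, 0, 0], [0, 0, 0]], [1, [0, 0, 0], [0, 0, 0]]]'

```text
time: 23.78
tool_pos: [608.5, -8.3, 288.7]
orientation: [0.0, 0.76, 0.649, 0.0]
force: [0.2, 0.4, -0.7]
width: 0.208
finger_force: 30.5
```

Request:
play_rows --targets '[[1, [0, 0, 0.04], [0, 0, 0]], [1, [0, 0, 0.04], [0, 0, 0]], [1, [0, 0, 0.02], [0, 0, 0]], [1, [0, 0, 0], [0, 0, 0]], [1, [0, 0, 0], [0, 0, 0]]]'

```text
time: 24.4
tool_pos: [608.5, -8.3, 285.6]
orientation: [-0.0, 0.76, 0.649, 0.0]
force: [-0.0, 0.0, -0.8]
width: 0.205
finger_force: 30.5
```

Request:
play_rows --targets '[[0.4, [0, 0, 0], [0, 0, 0]], [0.2, [0, 0, 0], [0, 0, 0]], [0, [0, 0, 0], [0, 0, 0]], [-0.2, [0, 0, 0], [0, 0, 0]], [-0.5, [0, 0, 0], [0, 0, 0]]]'

```text
time: 25.02
tool_pos: [608.6, -8.3, 285.8]
orientation: [0.0, 0.76, 0.649, 0.0]
force: [0.7, -0.0, 0.1]
width: 0.748
finger_force: 0.0
```

Request:
play_rows --targets '[[-1, [0, 0, 0], [0, 0, 0]], [-1, [0, 0, 0], [0, 0, 0]], [-1, [0, 0, -0.3], [0, 0, 0]], [-1, [0, 0, -0.6], [0, 0, 0]], [-1, [0, 0, -0.8], [0, 0, 0]]]'

```text
time: 25.65
tool_pos: [608.5, -8.3, 338.1]
orientation: [-0.0, 0.76, 0.65, 0.0]
force: [-0.7, 0.9, -0.1]
width: 1.002
finger_force: 0.0
```

Request:
play_rows --targets '[[-1, [0, 0, -1], [0, 0, 0]], [-1, [0, 0, -1], [0, 0, 0]], [-1, [0, 0, -0.8], [0, 0, 0]], [-1, [0, 0, 0], [0, 0, 0]], [-1, [0, 0, 0], [0, 0, 0]]]'

```text
time: 26.28
tool_pos: [608.2, -8.3, 420.8]
orientation: [0.0, 0.76, 0.649, 0.0]
force: [0.6, 0.1, 1.1]
width: 0.996
finger_force: 0.0
```

```bash
python3 - <<'E'
from h import *
s=arm.capture('side')
fr=np.load('p.npz')['fr'];c=[608.3,-7.6,fr[2]]
I=[(fr,box(-30,-10,-4,4,91,92),(0,0,255)),(fr,np.array([[-20+x,yy*(10 if z==0 else 23),98+z*42] for x in(-12,12) for yy in(-1,1) for z in(0,1)],float),(0,255,0))]
o=np.hstack([crop('',s,190,120,80,110,5),overlay('side',s,I,190,120,80,110,5)])
cv2.imwrite('pics/g5.png',o)
E
```

```text
(no output)
```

View pics/g5.png

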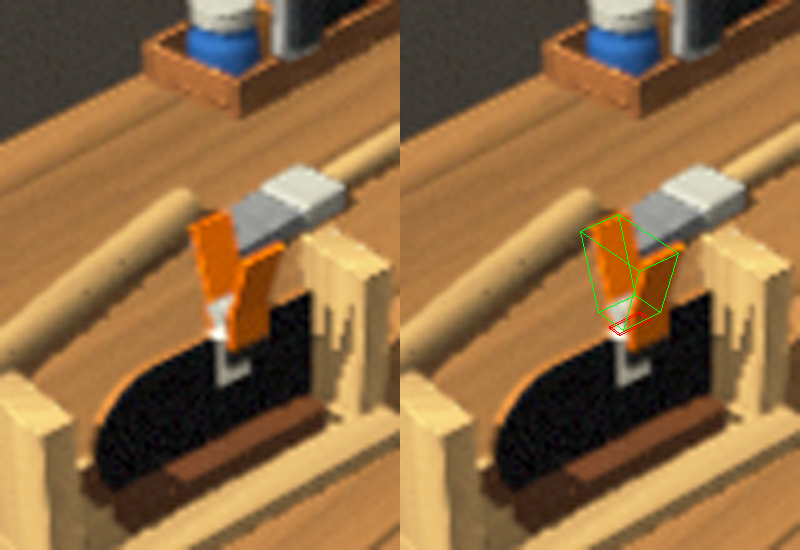

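The clip stands upright on the edge at the mark, one jaw on each side and within a few mm of centre: wing tips at crop (212,218) and (262,255), barrel at (222,315). The gripper is clear, so I'm handing in.

```bash
python3 -c "
from h import *
print(arm.sign_off())"
```

```text
the job is handed in; nothing more can be done
None
```

The job is handed in at about 26 s: the rasp lies flat on the green mat, and the clip is released upright on the sole's top edge, a few millimetres from the middle of the chalk mark; sign-off returned no verdict.

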